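Load the reagent tray and leave the stock bottles

TASK

Load the grey reagent tray for the next run: stand each of the four white reagent bottles upright in the tray's holder of its own cap colour, setting it down rather than dropping it. The two amber bottles with the same caps are stock and do not belong: leave them standing where they are on the bench.

Things in the scene. Friction and masses are not known exactly. Their poses are not given: they have to be found in the camera images.
- bottle_blue_mid (a point): Ivory-white plastic reagent bottle with a blue cap: round large bottle 40 mm in diameter (straight sides from the base up to 50 mm) and 74 mm high in all, screw cap 27 mm in diameter on top (57 to 74 mm above the base); about 80 g. Stands loose on the bench at the start. The point is its centre, half-way up (37 mm above its base); z is its upright axis.
- bottle_red_mid (a point): Ivory-white plastic reagent bottle with a red cap: round large bottle 40 mm in diameter (straight sides from the base up to 50 mm) and 74 mm high in all, screw cap 27 mm in diameter on top (57 to 74 mm above the base); about 80 g. Stands loose on the bench at the start. The point is its centre, half-way up (37 mm above its base); z is its upright axis.
- bottle_green_mid (a point): Ivory-white plastic reagent bottle with a green cap: round small bottle 32 mm in diameter (straight sides from the base up to 44 mm) and 66 mm high in all, screw cap 22 mm in diameter on top (50 to 66 mm above the base); about 40 g. Stands loose on the bench at the start. The point is its centre, half-way up (33 mm above its base); z is its upright axis.
- bottle_yellow_mid (a point): Ivory-white plastic reagent bottle with a yellow cap: round small bottle 32 mm in diameter (straight sides from the base up to 44 mm) and 66 mm high in all, screw cap 22 mm in diameter on top (50 to 66 mm above the base); about 40 g. Stands loose on the bench at the start. The point is its centre, half-way up (33 mm above its base); z is its upright axis.
- amber_blue_mid (a point): Look-alike: dark amber-brown stock bottle with a blue cap, same shape and size as the white blue-capped one; does not belong in the tray. The point is its centre, half-way up (37 mm above its base).
- amber_green_mid (a point): Look-alike: dark amber-brown stock bottle with a green cap, same shape and size as the white green-capped one; does not belong in the tray. The point is its centre, half-way up (33 mm above its base).
- holder_blue: Blue round bottle holder (shallow open cup) fixed in the grey reagent tray, for the white blue-capped bottle: 64 mm outside, 56 mm inside diameter (the bottle is 40 mm), 13 mm high with a 3 mm floor. Origin on its axis at its underside, 4 mm above the bench, so a bottle in it stands with its base 7 mm above the bench and the rim is 10 mm above the bottle's base. The four holders stand 88 mm apart in a square in a fixed 204 mm square tray whose walls are 16 mm high.
- holder_red: Red round bottle holder (shallow open cup) fixed in the grey reagent tray, for the white red-capped bottle: 64 mm outside, 56 mm inside diameter (the bottle is 40 mm), 13 mm high with a 3 mm floor. Origin on its axis at its underside, 4 mm above the bench, so a bottle in it stands with its base 7 mm above the bench and the rim is 10 mm above the bottle's base. The four holders stand 88 mm apart in a square in a fixed 204 mm square tray whose walls are 16 mm high.
- holder_green: Green round bottle holder (shallow open cup) fixed in the grey reagent tray, for the white green-capped bottle: 56 mm outside, 48 mm inside diameter (the bottle is 32 mm), 13 mm high with a 3 mm floor. Origin on its axis at its underside, 4 mm above the bench, so a bottle in it stands with its base 7 mm above the bench and the rim is 10 mm above the bottle's base. The four holders stand 88 mm apart in a square in a fixed 204 mm square tray whose walls are 16 mm high.
- holder_yellow: Yellow round bottle holder (shallow open cup) fixed in the grey reagent tray, for the white yellow-capped bottle: 56 mm outside, 48 mm inside diameter (the bottle is 32 mm), 13 mm high with a 3 mm floor. Origin on its axis at its underside, 4 mm above the bench, so a bottle in it stands with its base 7 mm above the bench and the rim is 10 mm above the bottle's base. The four holders stand 88 mm apart in a square in a fixed 204 mm square tray whose walls are 16 mm high.
Mind the look-alikes: they are no part of the job. What is meant by the holder_red is not pink, and is the larger of those in its own colour.

How it is judged:
By the outcome, as a careful person would: the job done as asked, in the order asked, and still so for the second after the job is handed in, with the robot touching nothing.
It also fails if it takes over 115 s, if anything falls off the work surface, if the arm or the gripper's body presses on something with over 40 N, if the wrist force passes 120 N, or if a joint passes its speed limit or range.

ROBOT

A 6-joint arm with a two-finger parallel gripper is mounted at the origin on the work surface. World frame = base frame: x ahead of the robot, y to its left, z up, the work surface at z = 0. Lengths are in m, angles in rad, forces in N, time in s.
With the tool pointing down it reaches from about 0.35 to 0.975 m from the base axis. Payload 4.9 kg.
Tool frame: the origin (TCP) lies on the centre line of the jaws, within the pads' length; the fingertips stand 14 mm ahead of it and the grasp point (between the pads) lies 5 mm behind it; z points along the fingers, y is the line along which they close (so a half turn about z gives the same grasp; the last joint's range is limited). The gripper opens to 85 mm and grips with 20 to 120 N. Pads are 22 mm wide; open, the fingers measure 114 mm over their backs; the gripper's body (76 mm by 85 mm) begins 54 mm behind the grasp point. The pads swing forward as they close: fully open they stand 13 mm farther back than shut.
Start: joints at [-1.463, 0.053, 1.613, -0, 1.476, -0.119], TCP at [0.141, -0.609, 0.245] pointing down, gripper open.
Joint ranges: [-3.01, 3.01], [-1.01, 2.22], [0.06, 2.58], [-1.02, 4.17], [0.09, 2.62], [-3.14, 3.14]. Speed limits (rad/s): [2.57, 2.57, 3.14, 3.14, 3.14, 3.14].

INTERFACE

Orientations are given as a unit quaternion [w, x, y, z].
In Python, from plant import * gives the robot as it stands.
- The arm moves only by the tool send_rows, never from a script. Its argument "steps" is a list of rows, each an object with "translation": the shift along the tool's x, y, z in cm, a list of three; "delta_rot": the turn, a rotation vector about the tool's x, y, z in rad, a list of three; "jaw": the finger opening in cm, from 0 to 8.54. In form: [{"translation": [dx, dy, dz], "delta_rot": [rx, ry, rz], "jaw": jaw}, ...]. A call has exactly 8 rows; each row is the pose to reach, as a shift and turn from the pose commanded when the call began, along the tool's axes at that moment; what a row does not reach only later rows make up. A row lasts 1/10 s, in which the tool goes at most 50 mm and 8.59 degrees, less where a joint would pass 70% of its speed; a pose out of reach is approached as far as the arm can. A call with a gripper value outside its range is refused whole. The fingers move at their own pace and stop on an object; the grip force is fixed at half the most. Time passes only in rows, so rows that repeat a pose let the fingers close, or fill a call up. It gives the time, the measured TCP pose, the force, the opening and the grip force at its end, in the units of the state.
- state(): the state, without advancing time (a new reading comes with each control period).
- grab_frame(name): name is "side" or "top"; returns a dict with "pixels" (400x640x3 uint8, blue, green, red), "range_z" (400x640 float32, m along the optical axis (not along the pixel's ray), 0 where there is no reading), "fx", "fy", "cx", "cy" (pixels), "dist" ([k1, k2, p1, p2, k3] as OpenCV has them; the pictures are not rectified), "rvec" (rotation vector, rad) and "tvec" (3), from world to camera coordinates, as OpenCV has them. Camera axes: x right, y down, z forward; pixel columns grow to the right and rows downward; lengths in m; the calibration is good to about 2 mm. A picture is of the moment at which its call begins.
- job_done(): hands the job in; it is judged then, once.
The state is a dict: "time": time; "joint_pos": joint angles; "joint_vel": joint speeds; "joint_efforts": joint torques, N m; "tool_pos": TCP position; "tool_rot": TCP orientation; "contact_force": force on the tool from outside, world axes, zero at the start; "ft_torque": the same for the moment, N m; "gripper_width": opening from 0.0 (shut) to 1.0 (fully open); "grasp_force": force on a finger pad.
Only numpy, scipy, OpenCV 4.12 (cv2) and the standard library are available. Lean on these libraries where they do the work, as an engineer would, in place of code of your own. Each camera call takes 0.05 s, during which the arm holds its last target. There are 200 camera calls.

## Working session

There is one attempt and no reset: what is moved stays moved. The work goes in short steps, Python scripts to look and compute and a tool call to move; the robot and the scene stay as the last step left them, time stands still between calls to the robot, and variables do not carry over. Pictures are saved under pics/ and viewed, at most 14 in all, crops included, and the job is handed in when it is done.

Besides the shell and the picture viewer there is one more tool, called after "Emit:" as a command line: name --argument value ..., lists and objects as JSON in quotes. send_rows: Moves the arm, as the interface text tells. Its arguments: {"type":"object","properties":{"steps":{"type":"array","items":{"type":"object","properties":{"translation":{"type":"array","items":{"type":"number"}},"delta_rot":{"type":"array","items":{"type":"number"}},"jaw":{"type":"number"}}}}},"required":["steps"]}

```bash
ls; mkdir -p pics; cat > h.py <<'E'
from plant import *
import numpy as np, cv2
def cloud(f):
    h,w=f["range_z"].shape
    K=np.array([[f["fx"],0,f["cx"]],[0,f["fy"],f["cy"]],[0,0,1.]])
    u,v=np.meshgrid(np.arange(w),np.arange(h))
    n=cv2.undistortPoints(np.stack([u,v],-1).reshape(-1,1,2).astype(float),K,np.array(f["dist"],float)).reshape(h,w,2)
    z=f["range_z"].astype(float)
    P=np.dstack([n*z[...,None],z])
    R=cv2.Rodrigues(np.array(f["rvec"],float))[0]
    W=(P-np.array(f["tvec"],float).ravel())@R
    W[z==0]=np.nan
    return W
E
python3 - <<'E'
from h import *
for n in("top","side"):
    f=grab_frame(n); cv2.imwrite(f"pics/{n}0.png",f["pixels"]); np.save(f"{n}0.npy",cloud(f))
    R=cv2.Rodrigues(np.array(f["rvec"],float))[0]; print(n,-R.T@np.ravel(f["tvec"]),R[2])
print(state())
E
```

```text
pics
top [ 0.40081902 -0.0209336   1.13896474] [ 0.15099817 -0.01816058 -0.98836721]
side [0.09549857 0.72671434 0.69166987] [ 0.40336252 -0.6987858  -0.59075976]
{'time': 0.1, 'joint_pos': array([-1.46299059e+00,  5.32968888e-02,  1.61419504e+00, -2.84998138e-05,
        1.47603492e+00, -1.18998934e-01]), 'joint_vel': array([ 0.00145807, -0.00173423, -0.00157248,  0.00034667, -0.0002274 ,
       -0.00038409]), 'joint_efforts': array([-2.44549719e-04, -3.94901884e+01, -3.71362209e+01, -1.00209220e-04,
        3.95140683e-03,  9.91248726e-06]), 'tool_pos': array([ 0.14047332, -0.60843076,  0.2441593 ]), 'tool_rot': array([-9.67159755e-04,  9.93576225e-01,  1.13160729e-01, -8.77202286e-06]), 'contact_force': array([ 0.77420965, -0.74400917, -0.4825674 ]), 'ft_torque': array([-0.01869923,  0.00319712, -0.05185051]), 'grasp_force': 0.0, 'gripper_width': 0.9996588846389405}
```

View pics/top0.png

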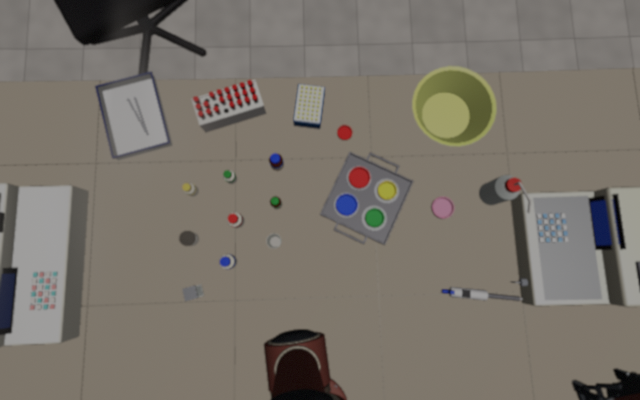

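View pics/side0.png

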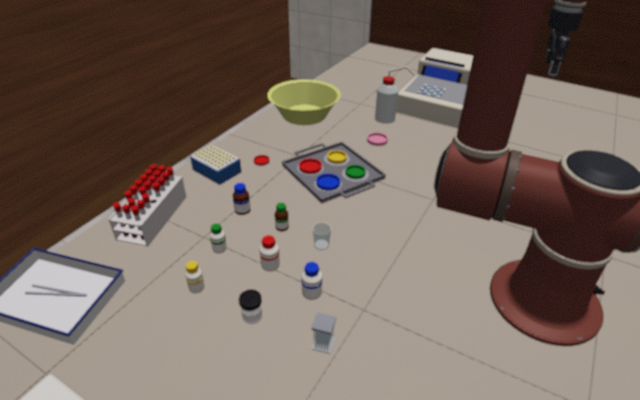

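The top view shows the white bottles by cap: blue (227,262), red (235,219), green (230,176), yellow (189,188). The ambers are at (276,160) and (275,202). The holders are red (359,178), yellow (387,190), blue (346,205) and green (374,218). The side view agrees. Next I'll measure their positions.

```bash
cat >> h.py <<'E'
def measure(tag,pts,rad=22):
    """cap-top / patch centres near pixels of a saved picture+cloud"""
    im=cv2.imread(f"pics/{tag}.png"); W=np.load(f"{tag}.npy"); hsv=cv2.cvtColor(im,cv2.COLOR_BGR2HSV)
    hue={"blue":118,"red":0,"green":62,"yellow":28}
    out={}
    for n,(u,v,c) in pts.items():
        d=np.abs(hsv[...,0].astype(int)-hue[c]); d=np.minimum(d,180-d)
        m=((d<13)&(hsv[...,1]>110)).astype(np.uint8)
        k,l=cv2.connectedComponents(m)
        s=l==l[v,u] if l[v,u] else np.zeros_like(m,bool)
        P=W[s]; P=P[~np.isnan(P[:,0])]
        if len(P)==0: print(n,"none"); continue
        zt=np.percentile(P[:,2],80); T=P[P[:,2]>zt-.006]
        out[n]=np.r_[(T[:,:2].min(0)+T[:,:2].max(0))/2,zt]
        print(n,s.sum(),"mean",T.mean(0).round(4),"mid",out[n].round(4),"ext",np.ptp(T,axis=0).round(3))
    return out
E
python3 - <<'E'
from h import *
print("top");a=measure("top0",{"bB":(226,262,"blue"),"bR":(233,219,"red"),"bG":(229,175,"green"),"bY":(187,188,"yellow"),"aB":(276,160,"blue"),"aG":(275,202,"green"),"hB":(346,205,"blue"),"hR":(359,178,"red"),"hG":(374,218,"green"),"hY":(387,190,"yellow")})
print("side");b=measure("side0",{"bB":(312,268,"blue"),"bR":(268,241,"red"),"bG":(216,229,"green"),"bY":(192,266,"yellow"),"aB":(239,188,"blue"),"aG":(281,208,"green"),"hB":(328,182,"blue"),"hR":(310,166,"red"),"hG":(356,173,"green"),"hY":(337,157,"yellow")})
# other tall stuff in working area
W=np.load("top0.npy"); print(np.nanmedian(W[280:300,240:262,2]), W[238,187],W[240,275],W[292,190],W[132,344],W[103,230],W[238,350])
E
```

```text
top
bB 73 mean [0.4072 0.2115 0.075 ] mid [0.4077 0.2116 0.0766] ext [0.021 0.025 0.008]
bR 74 mean [0.5207 0.1917 0.0752] mid [0.5209 0.1914 0.0769] ext [0.022 0.024 0.009]
bG 31 mean [0.6439 0.2085 0.0672] mid [0.6445 0.2082 0.0687] ext [0.015 0.017 0.007]
bY 36 mean [0.6106 0.3188 0.0673] mid [0.6103 0.3186 0.0689] ext [0.016 0.017 0.007]
aB 82 mean [0.6827 0.077  0.0748] mid [0.6823 0.0773 0.076 ] ext [0.025 0.025 0.008]
aG 50 mean [0.5659 0.0795 0.0668] mid [0.5666 0.0794 0.0684] ext [0.02  0.019 0.008]
hB 348 mean [ 0.56   -0.1204  0.0106] mid [ 0.5588 -0.1193  0.0119] ext [0.059 0.058 0.015]
hR 349 mean [ 0.6382 -0.1612  0.0129] mid [ 0.6363 -0.1596  0.0143] ext [0.06  0.058 0.017]
hG 237 mean [ 0.5187 -0.1992  0.0094] mid [ 0.5183 -0.1986  0.0109] ext [0.048 0.049 0.017]
hY 259 mean [ 0.5972 -0.2388  0.012 ] mid [ 0.5963 -0.2375  0.0136] ext [0.052 0.051 0.014]
side
bB 151 mean [0.4056 0.2172 0.0732] mid [0.4059 0.2157 0.0741] ext [0.026 0.025 0.008]
bR 139 mean [0.5189 0.1968 0.0733] mid [0.5204 0.1959 0.0744] ext [0.026 0.024 0.007]
bG 67 mean [0.6416 0.214  0.0649] mid [0.
[... 206 characters left out ...]
25 0.008]
aG 62 mean [0.5648 0.0855 0.0649] mid [0.5652 0.0846 0.0662] ext [0.017 0.017 0.007]
hB 313 mean [ 0.5565 -0.1151  0.0141] mid [ 0.557  -0.1182  0.0152] ext [0.062 0.063 0.01 ]
hR 277 mean [ 0.6361 -0.1562  0.0145] mid [ 0.6359 -0.1567  0.0155] ext [0.063 0.064 0.011]
hG 195 mean [ 0.5169 -0.1929  0.0134] mid [ 0.5172 -0.1958  0.0149] ext [0.052 0.059 0.01 ]
hY 201 mean [ 0.5957 -0.2339  0.0143] mid [ 0.5952 -0.2357  0.0157] ext [0.053 0.056 0.012]
0.0008078074082442982 [0.47235634 0.31737808 0.05360941] [0.4629586  0.0854381  0.00153423] [0.33067555 0.30174823 0.06796819] [ 0.77614457 -0.12282255  0.00452172] [0.83491554 0.19467641 0.0970796 ] [ 0.46203835 -0.12714191  0.01372515]
```

Emit:
send_rows --steps '[{"translation": [66.6,-80.0,6],"delta_rot": [0,0,0.2268],"jaw": 8.5},{"translation": [66.6,-80.0,6],"delta_rot": [0,0,0.2268],"jaw": 8.5},{"translation": [66.6,-80.0,6],"delta_rot": [0,0,0.2268],"jaw": 8.5},{"translation": [66.6,-80.0,6],"delta_rot": [0,0,0.2268],"jaw": 8.5},{"translation": [66.6,-80.0,6],"delta_rot": [0,0,0.2268],"jaw": 8.5},{"translation": [66.6,-80.0,6],"delta_rot": [0,0,0.2268],"jaw": 8.5},{"translation": [66.6,-80.0,6],"delta_rot": [0,0,0.2268],"jaw": 8.5},{"translation": [66.6,-80.0,6],"delta_rot": [0,0,0.2268],"jaw": 8.5}]'

```text
time: 0.9
tool_pos: [0.3207, -0.2505, 0.2218]
tool_rot: [-0.0, 1.0, -0.0, 0.0]
contact_force: [0.9, -0.4, 0.1]
gripper_width: 0.998
grasp_force: 0.0
```

Emit:
send_rows --steps '[{"translation": [28.9,-57.3,6.2],"delta_rot": [0,0,0],"jaw": 8.5},{"translation": [28.9,-57.3,6.2],"delta_rot": [0,0,0],"jaw": 8.5},{"translation": [28.9,-57.3,6.2],"delta_rot": [0,0,0],"jaw": 8.5},{"translation": [28.9,-57.3,6.2],"delta_rot": [0,0,0],"jaw": 8.5},{"translation": [28.9,-57.3,6.2],"delta_rot": [0,0,0],"jaw": 8.5},{"translation": [28.9,-57.3,6.2],"delta_rot": [0,0,0],"jaw": 8.5},{"translation": [28.9,-57.3,6.2],"delta_rot": [0,0,0],"jaw": 8.5},{"translation": [28.9,-57.3,6.2],"delta_rot": [0,0,0],"jaw": 8.5}]'

```text
time: 1.7
tool_pos: [0.5, 0.1052, 0.1833]
tool_rot: [0.0, 1.0, 0.0, -0.0]
contact_force: [0.7, -1.1, 0.3]
gripper_width: 0.993
grasp_force: 0.0
```

Emit:
send_rows --steps '[{"translation": [5.5,-10.9,1.2],"delta_rot": [0,0,0],"jaw": 8.0},{"translation": [11.0,-21.7,2.4],"delta_rot": [0,0,0],"jaw": 7.0},{"translation": [11.0,-21.7,2.4],"delta_rot": [0,0,0],"jaw": 7.0},{"translation": [11.0,-21.7,2.4],"delta_rot": [0,0,0],"jaw": 7.0},{"translation": [11.0,-21.7,2.4],"delta_rot": [0,0,0],"jaw": 7.0},{"translation": [11.0,-21.7,2.4],"delta_rot": [0,0,0],"jaw": 7.0},{"translation": [11.0,-21.7,2.4],"delta_rot": [0,0,0],"jaw": 7.0},{"translation": [11.0,-21.7,2.4],"delta_rot": [0,0,0],"jaw": 7.0}]'

```text
time: 2.5
tool_pos: [0.6094, 0.3193, 0.1595]
tool_rot: [0.0, 1.0, -0.0, -0.0]
contact_force: [-0.4, 0.1, 0.8]
gripper_width: 0.817
grasp_force: 0.0
```

Emit:
send_rows --steps '[{"translation": [0,-0.1,3],"delta_rot": [0,0,0],"jaw": 7.0},{"translation": [0,-0.1,6],"delta_rot": [0,0,0],"jaw": 7.0},{"translation": [0,-0.1,9],"delta_rot": [0,0,0],"jaw": 7.0},{"translation": [0,-0.1,11.5],"delta_rot": [0,0,0],"jaw": 7.0},{"translation": [0,-0.1,13.1],"delta_rot": [0,0,0],"jaw": 7.0},{"translation": [0,-0.1,13.1],"delta_rot": [0,0,0],"jaw": 7.0},{"translation": [0,-0.1,13.1],"delta_rot": [0,0,0],"jaw": 5.0},{"translation": [0,-0.1,13.1],"delta_rot": [0,0,0],"jaw": 4.0}]'

```text
time: 3.3
tool_pos: [0.6112, 0.3214, 0.0313]
tool_rot: [-0.001, 1.0, -0.0, 0.002]
contact_force: [0.4, 0.5, 0.4]
gripper_width: 0.49
grasp_force: 0.0
```

Emit:
send_rows --steps '[{"translation": [0,0,0],"delta_rot": [0,0,0],"jaw": 3.5},{"translation": [0,0,0],"delta_rot": [0,0,0],"jaw": 3.0},{"translation": [0,0,0],"delta_rot": [0,0,0],"jaw": 2.6},{"translation": [0,0,0],"delta_rot": [0,0,0],"jaw": 2.6},{"translation": [0,0,0],"delta_rot": [0,0,0],"jaw": 2.6},{"translation": [0,0,0],"delta_rot": [0,0,0],"jaw": 2.6},{"translation": [0,0,0],"delta_rot": [0,0,0],"jaw": 2.6},{"translation": [0,0,0],"delta_rot": [0,0,0],"jaw": 2.6}]'

```text
time: 4.1
tool_pos: [0.6112, 0.3216, 0.0311]
tool_rot: [-0.001, 1.0, 0.0, 0.002]
contact_force: [0.4, -0.5, 6.0]
gripper_width: 0.355
grasp_force: 58.9
```

Emit:
send_rows --steps '[{"translation": [0,0,-1],"delta_rot": [0,0,0],"jaw": 2.6},{"translation": [0,0,-3.5],"delta_rot": [0,0,0],"jaw": 2.6},{"translation": [0,0,-6.5],"delta_rot": [0,0,0],"jaw": 2.6},{"translation": [0,0,-9.5],"delta_rot": [0,0,0],"jaw": 2.6},{"translation": [0,0,-12],"delta_rot": [0,0,0],"jaw": 2.6},{"translation": [0,0,-13],"delta_rot": [0,0,0],"jaw": 2.6},{"translation": [0,0,-13],"delta_rot": [0,0,0],"jaw": 2.6},{"translation": [0,0,-13],"delta_rot": [0,0,0],"jaw": 2.6}]'

```text
time: 4.9
tool_pos: [0.6091, 0.3207, 0.1574]
tool_rot: [0.0, 1.0, -0.0, -0.001]
contact_force: [-0.3, -0.1, -1.8]
gripper_width: 0.354
grasp_force: 59.3
```

```bash
python3 - <<'E'
from h import *
f=grab_frame("side"); cv2.imwrite("pics/side1.png",cv2.resize(f["pixels"][120:370,100:400],None,fx=2.4,fy=2.4)); s=state(); print(s["tool_pos"],s["gripper_width"],s["contact_force"])
E
```

```text
[0.60865938 0.3205837  0.15652291] 0.35270350207914875 [-0.89278217  0.07355691 -1.3730274 ]
```

View pics/side1.png

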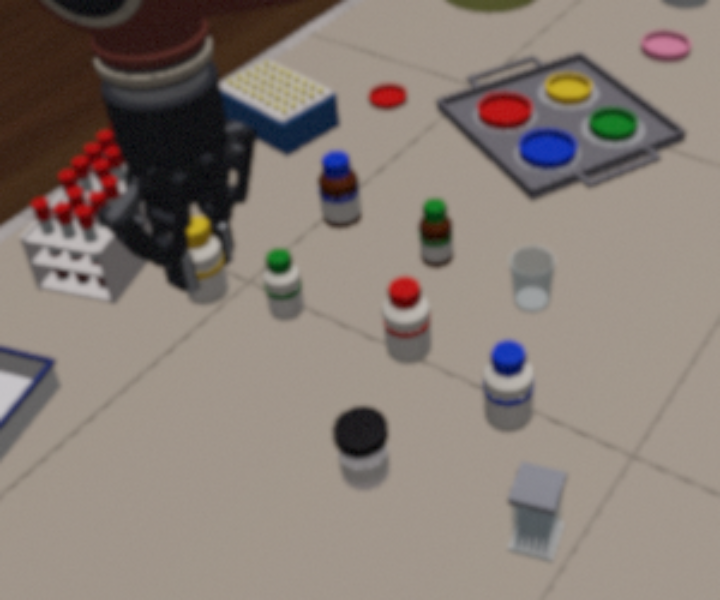

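The yellow bottle is gripped and upright (cap at crop (197,232)), so I'm carrying it to its holder.

Emit:
send_rows --steps '[{"translation": [-0.1,3,0],"delta_rot": [0,0,0],"jaw": 2.6},{"translation": [-0.2,7,0],"delta_rot": [0,0,0],"jaw": 2.6},{"translation": [-0.3,11.5,0],"delta_rot": [0,0,0],"jaw": 2.6},{"translation": [-0.4,16,0],"delta_rot": [0,0,0],"jaw": 2.6},{"translation": [-0.5,20.5,0],"delta_rot": [0,0,0],"jaw": 2.6},{"translation": [-0.6,25,0],"delta_rot": [0,0,0],"jaw": 2.6},{"translation": [-0.7,29.5,0],"delta_rot": [0,0,0],"jaw": 2.6},{"translation": [-0.8,34,0],"delta_rot": [0,0,0],"jaw": 2.6}]'

```text
time: 5.75
tool_pos: [0.6003, -0.0206, 0.1565]
tool_rot: [-0.0, 1.0, 0.0, -0.002]
contact_force: [-0.1, -0.7, -0.1]
gripper_width: 0.358
grasp_force: 59.4
```

Emit:
send_rows --steps '[{"translation": [-0.1,4.5,0],"delta_rot": [0,0,0],"jaw": 2.6},{"translation": [-0.2,9,0],"delta_rot": [0,0,0],"jaw": 2.6},{"translation": [-0.3,13.5,0],"delta_rot": [0,0,0],"jaw": 2.6},{"translation": [-0.5,17.5,0],"delta_rot": [0,0,0],"jaw": 2.6},{"translation": [-0.6,20.5,0],"delta_rot": [0,0,0],"jaw": 2.6},{"translation": [-0.6,21.8,0],"delta_rot": [0,0,0],"jaw": 2.6},{"translation": [-0.6,21.8,1],"delta_rot": [0,0,0],"jaw": 2.6},{"translation": [-0.6,21.8,3],"delta_rot": [0,0,0],"jaw": 2.6}]'

```text
time: 6.55
tool_pos: [0.5965, -0.2364, 0.1289]
tool_rot: [0.0, 1.0, 0.0, 0.001]
contact_force: [0.9, -0.4, -1.4]
gripper_width: 0.355
grasp_force: 59.4
```

Emit:
send_rows --steps '[{"translation": [0,0,2],"delta_rot": [0,0,0],"jaw": 2.6},{"translation": [0,0,4],"delta_rot": [0,0,0],"jaw": 2.6},{"translation": [0,0,6],"delta_rot": [0,0,0],"jaw": 2.6},{"translation": [0,0,7.5],"delta_rot": [0,0,0],"jaw": 2.6},{"translation": [0,0,8.2],"delta_rot": [0,0,0],"jaw": 2.6},{"translation": [0,0,8.6],"delta_rot": [0,0,0],"jaw": 2.6},{"translation": [0,0,8.8],"delta_rot": [0,0,0],"jaw": 2.6},{"translation": [0,0,8.8],"delta_rot": [0,0,0],"jaw": 2.6}]'

```text
time: 7.35
tool_pos: [0.5962, -0.2371, 0.0415]
tool_rot: [0.0, 1.0, 0.0, 0.0]
contact_force: [0.4, -0.1, -1.0]
gripper_width: 0.356
grasp_force: 59.4
```

```bash
python3 - <<'E'
from h import *
f=grab_frame("side"); cv2.imwrite("pics/side2.png",cv2.resize(f["pixels"][110:240,250:420],None,fx=4.5,fy=4.5)); s=state(); print(s["tool_pos"],s["gripper_width"],s["contact_force"])
E
```

```text
[ 0.59639529 -0.23725867  0.0417576 ] 0.3574728698958012 [-0.13589492 -0.72982918 -1.49993955]
```

View pics/side2.png

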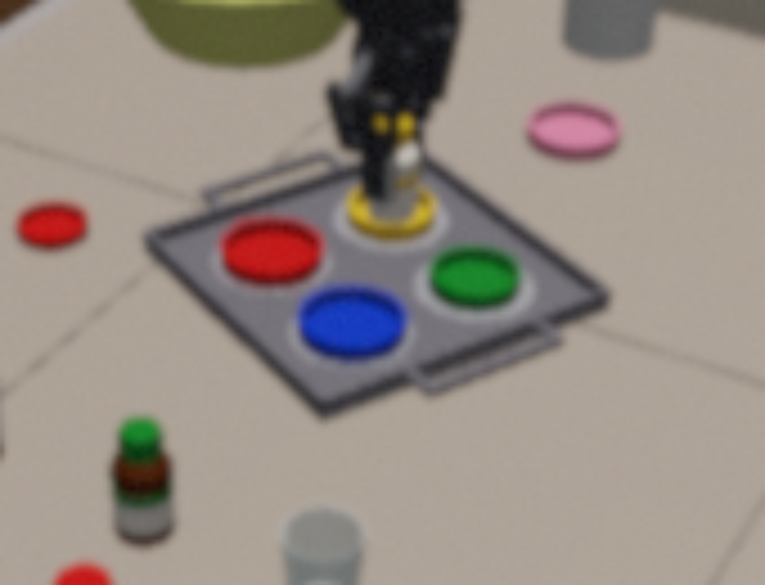

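The bottle is over the yellow holder (crop (392,212)). I'll lower it slowly and watch the force.

Emit:
send_rows --steps '[{"translation": [0,0,0.1],"delta_rot": [0,0,0],"jaw": 2.6},{"translation": [0,0,0.15],"delta_rot": [0,0,0],"jaw": 2.6},{"translation": [0,0,0.2],"delta_rot": [0,0,0],"jaw": 2.6},{"translation": [0,0,0.25],"delta_rot": [0,0,0],"jaw": 2.6},{"translation": [0,0,0.3],"delta_rot": [0,0,0],"jaw": 2.6},{"translation": [0,0,0.35],"delta_rot": [0,0,0],"jaw": 2.6},{"translation": [0,0,0.4],"delta_rot": [0,0,0],"jaw": 2.6},{"translation": [0,0,0.4],"delta_rot": [0,0,0],"jaw": 2.6}]'

```text
time: 8.2
tool_pos: [0.5959, -0.2371, 0.0381]
tool_rot: [-0.0, 1.0, 0.0, -0.0]
contact_force: [-3.6, 1.9, 6.7]
gripper_width: 0.355
grasp_force: 59.8
```

Emit:
send_rows --steps '[{"translation": [0,0,0],"delta_rot": [0,0,0],"jaw": 3.4},{"translation": [0,0,0],"delta_rot": [0,0,0],"jaw": 4.0},{"translation": [0,0,0],"delta_rot": [0,0,0],"jaw": 5.0},{"translation": [0,0,0],"delta_rot": [0,0,0],"jaw": 6.0},{"translation": [0,0,0],"delta_rot": [0,0,0],"jaw": 6.0},{"translation": [0,0,-2],"delta_rot": [0,0,0],"jaw": 6.0},{"translation": [0,0,-5],"delta_rot": [0,0,0],"jaw": 6.0},{"translation": [0,0,-9],"delta_rot": [0,0,0],"jaw": 6.0}]'

```text
time: 9.0
tool_pos: [0.5942, -0.2362, 0.1252]
tool_rot: [-0.001, 1.0, -0.0, -0.002]
contact_force: [0.6, -0.8, 0.5]
gripper_width: 0.705
grasp_force: 0.0
```

Emit:
send_rows --steps '[{"translation": [0.2,-2,-2],"delta_rot": [0,0,0],"jaw": 7.0},{"translation": [0.6,-6,-3.3],"delta_rot": [0,0,0],"jaw": 7.0},{"translation": [1.1,-10.5,-3.3],"delta_rot": [0,0,0],"jaw": 7.0},{"translation": [1.6,-15,-3.3],"delta_rot": [0,0,0],"jaw": 7.0},{"translation": [2.1,-20,-3.3],"delta_rot": [0,0,0],"jaw": 7.0},{"translation": [2.6,-25,-3.3],"delta_rot": [0,0,0],"jaw": 7.0},{"translation": [3.2,-30,-3.3],"delta_rot": [0,0,0],"jaw": 7.0},{"translation": [3.7,-34.7,-3.3],"delta_rot": [0,0,0],"jaw": 7.0}]'

```text
time: 9.8
tool_pos: [0.6327, 0.1121, 0.1599]
tool_rot: [-0.0, 1.0, 0.0, 0.0]
contact_force: [0.1, 0.5, 0.3]
gripper_width: 0.819
grasp_force: 0.0
```

Emit:
send_rows --steps '[{"translation": [0.5,-4.5,0],"delta_rot": [0,0,0],"jaw": 7.0},{"translation": [0.9,-8.5,0],"delta_rot": [0,0,0],"jaw": 7.0},{"translation": [1.0,-10,0],"delta_rot": [0,0,0],"jaw": 7.0},{"translation": [1.0,-10,0],"delta_rot": [0,0,0],"jaw": 7.0},{"translation": [1.0,-10,0],"delta_rot": [0,0,0],"jaw": 7.0},{"translation": [1.0,-10,2],"delta_rot": [0,0,0],"jaw": 7.0},{"translation": [1.0,-10,3],"delta_rot": [0,0,0],"jaw": 7.0},{"translation": [1.0,-10,3],"delta_rot": [0,0,0],"jaw": 7.0}]'

```text
time: 10.6
tool_pos: [0.6413, 0.208, 0.1271]
tool_rot: [0.001, 1.0, -0.001, -0.002]
contact_force: [-0.4, 0.2, -0.5]
gripper_width: 0.821
grasp_force: 0.0
```

Emit:
send_rows --steps '[{"translation": [0,-0.1,2],"delta_rot": [0,0,0],"jaw": 7.0},{"translation": [0,-0.1,5],"delta_rot": [0,0,0],"jaw": 7.0},{"translation": [0,-0.1,7.5],"delta_rot": [0,0,0],"jaw": 7.0},{"translation": [0,-0.1,9.5],"delta_rot": [0,0,0],"jaw": 7.0},{"translation": [0,-0.1,10.1],"delta_rot": [0,0,0],"jaw": 7.0},{"translation": [0,-0.1,10.1],"delta_rot": [0,0,0],"jaw": 6.0},{"translation": [0,-0.1,10.1],"delta_rot": [0,0,0],"jaw": 5.0},{"translation": [0,-0.1,10.1],"delta_rot": [0,0,0],"jaw": 4.0}]'

```text
time: 11.4
tool_pos: [0.6441, 0.2112, 0.0309]
tool_rot: [-0.0, 1.0, -0.0, 0.002]
contact_force: [-0.2, -0.6, -0.2]
gripper_width: 0.475
grasp_force: 0.0
```

Emit:
send_rows --steps '[{"translation": [0,0,0],"delta_rot": [0,0,0],"jaw": 3.5},{"translation": [0,0,0],"delta_rot": [0,0,0],"jaw": 3.0},{"translation": [0,0,0],"delta_rot": [0,0,0],"jaw": 2.6},{"translation": [0,0,0],"delta_rot": [0,0,0],"jaw": 2.6},{"translation": [0,0,0],"delta_rot": [0,0,0],"jaw": 2.6},{"translation": [0,0,-1],"delta_rot": [0,0,0],"jaw": 2.6},{"translation": [0,0,-3],"delta_rot": [0,0,0],"jaw": 2.6},{"translation": [0,0,-6],"delta_rot": [0,0,0],"jaw": 2.6}]'

```text
time: 12.2
tool_pos: [0.6407, 0.2106, 0.0869]
tool_rot: [0.001, 1.0, 0.0, -0.003]
contact_force: [0.4, 0.0, 0.3]
gripper_width: 0.357
grasp_force: 59.3
```

Emit:
send_rows --steps '[{"translation": [0,0,-3.5],"delta_rot": [0,0,0],"jaw": 2.6},{"translation": [-0.3,1,-6.5],"delta_rot": [0,0,0],"jaw": 2.6},{"translation": [-1.3,4.2,-7],"delta_rot": [0,0,0],"jaw": 2.6},{"translation": [-2.5,8.2,-7],"delta_rot": [0,0,0],"jaw": 2.6},{"translation": [-3.8,12.4,-7],"delta_rot": [0,0,0],"jaw": 2.6},{"translation": [-5.1,16.6,-7],"delta_rot": [0,0,0],"jaw": 2.6},{"translation": [-6.4,20.8,-7],"delta_rot": [0,0,0],"jaw": 2.6},{"translation": [-7.7,25,-7],"delta_rot": [0,0,0],"jaw": 2.6}]'

```text
time: 13.0
tool_pos: [0.5647, -0.0403, 0.1589]
tool_rot: [-0.0, 1.0, 0.0, -0.0]
contact_force: [-0.2, -1.1, 0.8]
gripper_width: 0.357
grasp_force: 59.3
```

Emit:
send_rows --steps '[{"translation": [-1.3,4.3,0],"delta_rot": [0,0,0],"jaw": 2.6},{"translation": [-2.6,8.5,0],"delta_rot": [0,0,0],"jaw": 2.6},{"translation": [-3.9,12.6,0],"delta_rot": [0,0,0],"jaw": 2.6},{"translation": [-4.7,15.2,0],"delta_rot": [0,0,0],"jaw": 2.6},{"translation": [-4.8,15.8,0],"delta_rot": [0,0,0],"jaw": 2.6},{"translation": [-4.8,15.8,1],"delta_rot": [0,0,0],"jaw": 2.6},{"translation": [-4.8,15.8,3],"delta_rot": [0,0,0],"jaw": 2.6},{"translation": [-4.8,15.8,3],"delta_rot": [0,0,0],"jaw": 2.6}]'

```text
time: 13.8
tool_pos: [0.5159, -0.1945, 0.125]
tool_rot: [-0.002, 1.0, 0.001, -0.003]
contact_force: [-0.4, -0.2, -0.6]
gripper_width: 0.356
grasp_force: 59.4
```

Emit:
send_rows --steps '[{"translation": [0,0,2],"delta_rot": [0,0,0],"jaw": 2.6},{"translation": [0,0,4.5],"delta_rot": [0,0,0],"jaw": 2.6},{"translation": [0,0,6.5],"delta_rot": [0,0,0],"jaw": 2.6},{"translation": [0,0,7.8],"delta_rot": [0,0,0],"jaw": 2.6},{"translation": [0,0,8.5],"delta_rot": [0,0,0],"jaw": 2.6},{"translation": [0,0,8.8],"delta_rot": [0,0,0],"jaw": 2.6},{"translation": [0,0,9.0],"delta_rot": [0,0,0],"jaw": 2.6},{"translation": [0,0,9.1],"delta_rot": [0,0,0],"jaw": 2.6}]'

```text
time: 14.6
tool_pos: [0.5184, -0.1973, 0.0386]
tool_rot: [0.0, 1.0, 0.0, 0.001]
contact_force: [0.5, 0.8, -0.2]
gripper_width: 0.355
grasp_force: 59.4
```

Emit:
send_rows --steps '[{"translation": [0,0,0.05],"delta_rot": [0,0,0],"jaw": 2.6},{"translation": [0,0,0.1],"delta_rot": [0,0,0],"jaw": 2.6},{"translation": [0,0,0.1],"delta_rot": [0,0,0],"jaw": 2.6},{"translation": [0,0,0.1],"delta_rot": [0,0,0],"jaw": 2.6},{"translation": [0,0,0.1],"delta_rot": [0,0,0],"jaw": 2.6},{"translation": [0,0,0.1],"delta_rot": [0,0,0],"jaw": 2.6},{"translation": [0,0,0.1],"delta_rot": [0,0,0],"jaw": 2.6},{"translation": [0,0,0.1],"delta_rot": [0,0,0],"jaw": 2.6}]'

```text
time: 15.4
tool_pos: [0.5182, -0.1973, 0.0375]
tool_rot: [0.0, 1.0, -0.0, 0.0]
contact_force: [-0.9, 1.3, 5.5]
gripper_width: 0.357
grasp_force: 59.5
```

Emit:
send_rows --steps '[{"translation": [0,0,0],"delta_rot": [0,0,0],"jaw": 3.4},{"translation": [0,0,0],"delta_rot": [0,0,0],"jaw": 4.0},{"translation": [0,0,0],"delta_rot": [0,0,0],"jaw": 5.0},{"translation": [0,0,0],"delta_rot": [0,0,0],"jaw": 6.0},{"translation": [0,0,0],"delta_rot": [0,0,0],"jaw": 6.0},{"translation": [0,0,-2.5],"delta_rot": [0,0,0],"jaw": 6.0},{"translation": [0,0,-7],"delta_rot": [0,0,0],"jaw": 6.0},{"translation": [0,0,-12.3],"delta_rot": [0,0,0],"jaw": 7.5}]'

```text
time: 16.2
tool_pos: [0.5164, -0.1963, 0.1561]
tool_rot: [-0.001, 1.0, -0.0, -0.002]
contact_force: [1.2, -0.8, -0.2]
gripper_width: 0.854
grasp_force: 0.0
```

```bash
python3 - <<'E'
from h import *
f=grab_frame("side"); cv2.imwrite("pics/side3.png",cv2.resize(f["pixels"][110:300,180:420],None,fx=3.3,fy=3.1)); s=state(); print(s["tool_pos"],s["gripper_width"])
E
```

```text
[ 0.52177478 -0.19899917  0.16790686] 0.8767979332445467
```

View pics/side3.png

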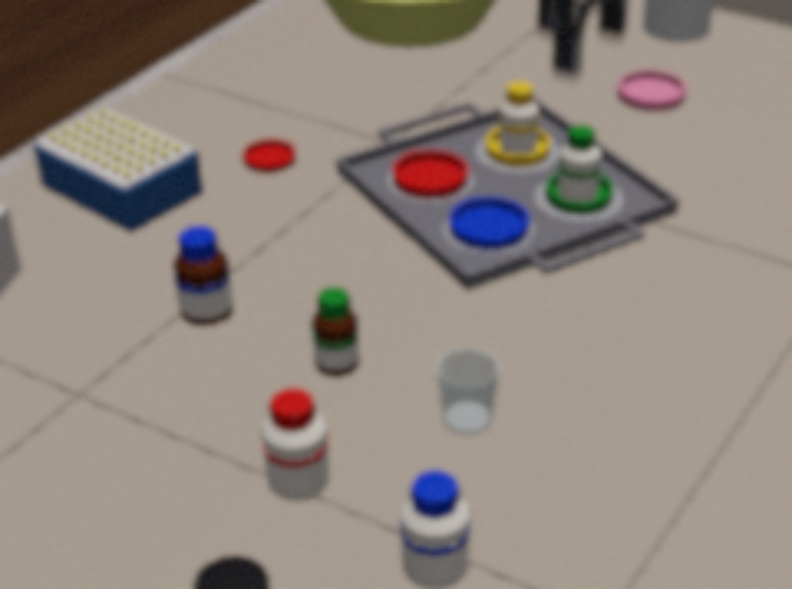

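Yellow (520,120) and green (580,165) stand upright in their holders. Red is next.

Emit:
send_rows --steps '[{"translation": [0,-3,0],"delta_rot": [0,0,0],"jaw": 8.0},{"translation": [0,-8,0],"delta_rot": [0,0,0],"jaw": 8.0},{"translation": [0.1,-13,0],"delta_rot": [0,0,0],"jaw": 8.0},{"translation": [0.1,-18,0],"delta_rot": [0,0,0],"jaw": 8.0},{"translation": [0.1,-23,0],"delta_rot": [0,0,0],"jaw": 8.0},{"translation": [0.2,-28,0],"delta_rot": [0,0,0],"jaw": 8.0},{"translation": [0.2,-32.5,0],"delta_rot": [0,0,0],"jaw": 8.0},{"translation": [0.2,-36,0],"delta_rot": [0,0,0],"jaw": 8.0}]'

```text
time: 17.05
tool_pos: [0.5194, 0.1656, 0.1568]
tool_rot: [-0.0, 1.0, 0.001, 0.0]
contact_force: [0.8, -0.3, -0.3]
gripper_width: 0.937
grasp_force: 0.0
```

Emit:
send_rows --steps '[{"translation": [0,-2,0],"delta_rot": [0,0,0],"jaw": 8.0},{"translation": [0,-3.1,0],"delta_rot": [0,0,0],"jaw": 8.0},{"translation": [0,-3.1,0],"delta_rot": [0,0,0],"jaw": 8.0},{"translation": [0,-3.1,0],"delta_rot": [0,0,0],"jaw": 8.0},{"translation": [0,-3.1,1],"delta_rot": [0,0,0],"jaw": 8.0},{"translation": [0,-3.1,3],"delta_rot": [0,0,0],"jaw": 8.0},{"translation": [0,-3.1,4],"delta_rot": [0,0,0],"jaw": 8.0},{"translation": [0,-3.1,4],"delta_rot": [0,0,0],"jaw": 8.0}]'

```text
time: 17.85
tool_pos: [0.5182, 0.1928, 0.1141]
tool_rot: [0.001, 1.0, -0.001, -0.002]
contact_force: [0.8, -0.5, 0.7]
gripper_width: 0.937
grasp_force: 0.0
```

Emit:
send_rows --steps '[{"translation": [0,0,2],"delta_rot": [0,0,0],"jaw": 8.0},{"translation": [0,0,4.5],"delta_rot": [0,0,0],"jaw": 8.0},{"translation": [0,0,7],"delta_rot": [0,0,0],"jaw": 8.0},{"translation": [0,0,8.4],"delta_rot": [0,0,0],"jaw": 8.0},{"translation": [0,0,8.7],"delta_rot": [0,0,0],"jaw": 7.5},{"translation": [0,0,8.7],"delta_rot": [0,0,0],"jaw": 6.5},{"translation": [0,0,8.7],"delta_rot": [0,0,0],"jaw": 5.5},{"translation": [0,0,8.7],"delta_rot": [0,0,0],"jaw": 4.8}]'

```text
time: 18.65
tool_pos: [0.5209, 0.1943, 0.0314]
tool_rot: [-0.0, 1.0, 0.0, 0.001]
contact_force: [0.2, -0.0, 0.2]
gripper_width: 0.563
grasp_force: 0.0
```

Emit:
send_rows --steps '[{"translation": [0,0,0],"delta_rot": [0,0,0],"jaw": 4.3},{"translation": [0,0,0],"delta_rot": [0,0,0],"jaw": 3.8},{"translation": [0,0,0],"delta_rot": [0,0,0],"jaw": 3.3},{"translation": [0,0,0],"delta_rot": [0,0,0],"jaw": 3.3},{"translation": [0,0,0],"delta_rot": [0,0,0],"jaw": 3.3},{"translation": [0,0,-1],"delta_rot": [0,0,0],"jaw": 3.3},{"translation": [0,0,-3],"delta_rot": [0,0,0],"jaw": 3.3},{"translation": [0,0,-6],"delta_rot": [0,0,0],"jaw": 3.3}]'

```text
time: 19.45
tool_pos: [0.5177, 0.1936, 0.0884]
tool_rot: [0.001, 1.0, -0.0, -0.003]
contact_force: [0.1, 0.1, -1.2]
gripper_width: 0.454
grasp_force: 60.2
```

Emit:
send_rows --steps '[{"translation": [0,0,-3.5],"delta_rot": [0,0,0],"jaw": 3.3},{"translation": [0.3,1,-6.5],"delta_rot": [0,0,0],"jaw": 3.3},{"translation": [1.3,4,-7],"delta_rot": [0,0,0],"jaw": 3.3},{"translation": [2.6,8,-7],"delta_rot": [0,0,0],"jaw": 3.3},{"translation": [4.0,12.2,-7],"delta_rot": [0,0,0],"jaw": 3.3},{"translation": [5.4,16.4,-7],"delta_rot": [0,0,0],"jaw": 3.3},{"translation": [6.8,20.6,-7],"delta_rot": [0,0,0],"jaw": 3.3},{"translation": [8.2,24.8,-7],"delta_rot": [0,0,0],"jaw": 3.3}]'

```text
time: 20.25
tool_pos: [0.6017, -0.0556, 0.1599]
tool_rot: [-0.0, 1.0, -0.0, -0.0]
contact_force: [-0.2, -0.3, 0.1]
gripper_width: 0.454
grasp_force: 60.3
```

Emit:
send_rows --steps '[{"translation": [1.3,4,0],"delta_rot": [0,0,0],"jaw": 3.3},{"translation": [2.6,8,0],"delta_rot": [0,0,0],"jaw": 3.3},{"translation": [3.3,10,0],"delta_rot": [0,0,0],"jaw": 3.3},{"translation": [3.4,10.4,0],"delta_rot": [0,0,0],"jaw": 3.3},{"translation": [3.4,10.4,0],"delta_rot": [0,0,0],"jaw": 3.3},{"translation": [3.4,10.4,1],"delta_rot": [0,0,0],"jaw": 3.3},{"translation": [3.4,10.4,3],"delta_rot": [0,0,0],"jaw": 3.3},{"translation": [3.4,10.4,4],"delta_rot": [0,0,0],"jaw": 3.3}]'

```text
time: 21.05
tool_pos: [0.6344, -0.1558, 0.1173]
tool_rot: [-0.001, 1.0, 0.001, -0.002]
contact_force: [-0.2, -0.3, -0.8]
gripper_width: 0.452
grasp_force: 60.3
```

Emit:
send_rows --steps '[{"translation": [0,0,2],"delta_rot": [0,0,0],"jaw": 3.3},{"translation": [0,0,4],"delta_rot": [0,0,0],"jaw": 3.3},{"translation": [0,0,5.8],"delta_rot": [0,0,0],"jaw": 3.3},{"translation": [0,0,7],"delta_rot": [0,0,0],"jaw": 3.3},{"translation": [0,0,7.6],"delta_rot": [0,0,0],"jaw": 3.3},{"translation": [0,0,7.9],"delta_rot": [0,0,0],"jaw": 3.3},{"translation": [0,0,8.1],"delta_rot": [0,0,0],"jaw": 3.3},{"translation": [0,0,8.1],"delta_rot": [0,0,0],"jaw": 3.3}]'

```text
time: 21.85
tool_pos: [0.6362, -0.1582, 0.0395]
tool_rot: [0.0, 1.0, -0.0, 0.001]
contact_force: [-0.3, -0.1, -0.6]
gripper_width: 0.454
grasp_force: 60.3
```

Emit:
send_rows --steps '[{"translation": [0,0,0.05],"delta_rot": [0,0,0],"jaw": 3.3},{"translation": [0,0,0.1],"delta_rot": [0,0,0],"jaw": 3.3},{"translation": [0,0,0.15],"delta_rot": [0,0,0],"jaw": 3.3},{"translation": [0,0,0.15],"delta_rot": [0,0,0],"jaw": 3.3},{"translation": [0,0,0.15],"delta_rot": [0,0,0],"jaw": 3.3},{"translation": [0,0,0.15],"delta_rot": [0,0,0],"jaw": 3.3},{"translation": [0,0,0.15],"delta_rot": [0,0,0],"jaw": 3.3},{"translation": [0,0,0.15],"delta_rot": [0,0,0],"jaw": 3.3}]'

```text
time: 22.65
tool_pos: [0.6362, -0.1582, 0.0381]
tool_rot: [0.0, 1.0, -0.0, 0.0]
contact_force: [-2.2, 0.8, 5.3]
gripper_width: 0.453
grasp_force: 60.6
```

Emit:
send_rows --steps '[{"translation": [0,0,0],"delta_rot": [0,0,0],"jaw": 4.2},{"translation": [0,0,0],"delta_rot": [0,0,0],"jaw": 5.0},{"translation": [0,0,0],"delta_rot": [0,0,0],"jaw": 6.0},{"translation": [0,0,0],"delta_rot": [0,0,0],"jaw": 6.5},{"translation": [0,0,0],"delta_rot": [0,0,0],"jaw": 6.5},{"translation": [0,0,-3],"delta_rot": [0,0,0],"jaw": 6.5},{"translation": [0,0,-7.5],"delta_rot": [0,0,0],"jaw": 6.5},{"translation": [0,0,-12.3],"delta_rot": [0,0,0],"jaw": 7.5}]'

```text
time: 23.45
tool_pos: [0.6347, -0.1576, 0.16]
tool_rot: [-0.001, 1.0, -0.0, -0.002]
contact_force: [0.7, -0.1, 0.0]
gripper_width: 0.873
grasp_force: 0.0
```

Emit:
send_rows --steps '[{"translation": [-1.5,-2.4,0],"delta_rot": [0,0,0],"jaw": 8.0},{"translation": [-4,-6.5,0],"delta_rot": [0,0,0],"jaw": 8.0},{"translation": [-6.5,-10.5,0],"delta_rot": [0,0,0],"jaw": 8.0},{"translation": [-9,-14.6,0],"delta_rot": [0,0,0],"jaw": 8.0},{"translation": [-11.5,-18.6,0],"delta_rot": [0,0,0],"jaw": 8.0},{"translation": [-14,-22.7,0],"delta_rot": [0,0,0],"jaw": 8.0},{"translation": [-16.5,-26.7,0],"delta_rot": [0,0,0],"jaw": 8.0},{"translation": [-19,-30.8,0],"delta_rot": [0,0,0],"jaw": 8.0}]'

```text
time: 24.25
tool_pos: [0.4446, 0.1513, 0.1605]
tool_rot: [-0.0, 1.0, -0.0, 0.0]
contact_force: [-1.1, 0.5, -0.8]
gripper_width: 0.938
grasp_force: 0.0
```

Emit:
send_rows --steps '[{"translation": [-2.2,-3.6,0],"delta_rot": [0,0,0],"jaw": 8.0},{"translation": [-3.9,-6.3,0],"delta_rot": [0,0,0],"jaw": 8.0},{"translation": [-3.9,-6.3,0],"delta_rot": [0,0,0],"jaw": 8.0},{"translation": [-3.9,-6.3,0],"delta_rot": [0,0,0],"jaw": 8.0},{"translation": [-3.9,-6.3,1],"delta_rot": [0,0,0],"jaw": 8.0},{"translation": [-3.9,-6.3,3],"delta_rot": [0,0,0],"jaw": 8.0},{"translation": [-3.9,-6.3,4],"delta_rot": [0,0,0],"jaw": 8.0},{"translation": [-3.9,-6.3,4],"delta_rot": [0,0,0],"jaw": 8.0}]'

```text
time: 25.05
tool_pos: [0.4057, 0.2117, 0.1178]
tool_rot: [0.001, 1.0, -0.001, -0.002]
contact_force: [-0.8, -0.8, -0.8]
gripper_width: 0.933
grasp_force: 0.0
```

Position is good. I'll go down from commanded z 0.1205 to about 0.0305, grip and lift.

Emit:
send_rows --steps '[{"translation": [0,0,2],"delta_rot": [0,0,0],"jaw": 8.0},{"translation": [0,0,4.5],"delta_rot": [0,0,0],"jaw": 8.0},{"translation": [0,0,7],"delta_rot": [0,0,0],"jaw": 8.0},{"translation": [0,0,8.6],"delta_rot": [0,0,0],"jaw": 8.0},{"translation": [0,0,9],"delta_rot": [0,0,0],"jaw": 7.5},{"translation": [0,0,9],"delta_rot": [0,0,0],"jaw": 6.5},{"translation": [0,0,9],"delta_rot": [0,0,0],"jaw": 5.5},{"translation": [0,0,9],"delta_rot": [0,0,0],"jaw": 4.8}]'

```text
time: 25.85
tool_pos: [0.408, 0.2133, 0.0318]
tool_rot: [-0.0, 1.0, -0.0, 0.001]
contact_force: [0.9, 0.5, -0.3]
gripper_width: 0.568
grasp_force: 0.0
```

Emit:
send_rows --steps '[{"translation": [0,0,0],"delta_rot": [0,0,0],"jaw": 4.3},{"translation": [0,0,0],"delta_rot": [0,0,0],"jaw": 3.8},{"translation": [0,0,0],"delta_rot": [0,0,0],"jaw": 3.3},{"translation": [0,0,0],"delta_rot": [0,0,0],"jaw": 3.3},{"translation": [0,0,0],"delta_rot": [0,0,0],"jaw": 3.3},{"translation": [0,0,-1],"delta_rot": [0,0,0],"jaw": 3.3},{"translation": [0,0,-3],"delta_rot": [0,0,0],"jaw": 3.3},{"translation": [0,0,-6],"delta_rot": [0,0,0],"jaw": 3.3}]'

```text
time: 26.65
tool_pos: [0.4048, 0.2124, 0.0892]
tool_rot: [0.001, 1.0, 0.0, -0.002]
contact_force: [-0.1, 0.4, -1.0]
gripper_width: 0.455
grasp_force: 60.3
```

Emit:
send_rows --steps '[{"translation": [0,0,-3.5],"delta_rot": [0,0,0],"jaw": 3.3},{"translation": [0.5,1,-6.5],"delta_rot": [0,0,0],"jaw": 3.3},{"translation": [1.8,4,-7],"delta_rot": [0,0,0],"jaw": 3.3},{"translation": [3.5,7.7,-7],"delta_rot": [0,0,0],"jaw": 3.3},{"translation": [5.3,11.7,-7],"delta_rot": [0,0,0],"jaw": 3.3},{"translation": [7.1,15.6,-7],"delta_rot": [0,0,0],"jaw": 3.3},{"translation": [8.9,19.6,-7],"delta_rot": [0,0,0],"jaw": 3.3},{"translation": [10.7,23.5,-7],"delta_rot": [0,0,0],"jaw": 3.3}]'

```text
time: 27.45
tool_pos: [0.5139, -0.0237, 0.1605]
tool_rot: [-0.0, 1.0, -0.0, 0.0]
contact_force: [0.4, -0.1, -0.4]
gripper_width: 0.457
grasp_force: 60.4
```

Emit:
send_rows --steps '[{"translation": [1.7,3.8,0],"delta_rot": [0,0,0],"jaw": 3.3},{"translation": [3.4,7.5,0],"delta_rot": [0,0,0],"jaw": 3.3},{"translation": [4.3,9.4,0],"delta_rot": [0,0,0],"jaw": 3.3},{"translation": [4.4,9.7,0],"delta_rot": [0,0,0],"jaw": 3.3},{"translation": [4.4,9.7,0],"delta_rot": [0,0,0],"jaw": 3.3},{"translation": [4.4,9.7,1],"delta_rot": [0,0,0],"jaw": 3.3},{"translation": [4.4,9.7,3],"delta_rot": [0,0,0],"jaw": 3.3},{"translation": [4.4,9.7,4],"delta_rot": [0,0,0],"jaw": 3.3}]'

```text
time: 28.25
tool_pos: [0.5562, -0.1171, 0.118]
tool_rot: [-0.001, 1.0, 0.001, -0.002]
contact_force: [0.0, -0.7, -1.3]
gripper_width: 0.455
grasp_force: 60.5
```

Emit:
send_rows --steps '[{"translation": [0,0,2],"delta_rot": [0,0,0],"jaw": 3.3},{"translation": [0,0,4],"delta_rot": [0,0,0],"jaw": 3.3},{"translation": [0,0,5.8],"delta_rot": [0,0,0],"jaw": 3.3},{"translation": [0,0,7],"delta_rot": [0,0,0],"jaw": 3.3},{"translation": [0,0,7.6],"delta_rot": [0,0,0],"jaw": 3.3},{"translation": [0,0,7.9],"delta_rot": [0,0,0],"jaw": 3.3},{"translation": [0,0,8.1],"delta_rot": [0,0,0],"jaw": 3.3},{"translation": [0,0,8.1],"delta_rot": [0,0,0],"jaw": 3.3}]'

```text
time: 29.05
tool_pos: [0.5582, -0.1191, 0.0399]
tool_rot: [0.0, 1.0, 0.0, 0.0]
contact_force: [-0.7, 0.2, -0.2]
gripper_width: 0.453
grasp_force: 60.5
```

Emit:
send_rows --steps '[{"translation": [0,0,0.05],"delta_rot": [0,0,0],"jaw": 3.3},{"translation": [0,0,0.1],"delta_rot": [0,0,0],"jaw": 3.3},{"translation": [0,0,0.15],"delta_rot": [0,0,0],"jaw": 3.3},{"translation": [0,0,0.15],"delta_rot": [0,0,0],"jaw": 3.3},{"translation": [0,0,0.15],"delta_rot": [0,0,0],"jaw": 3.3},{"translation": [0,0,0.15],"delta_rot": [0,0,0],"jaw": 3.3},{"translation": [0,0,0.15],"delta_rot": [0,0,0],"jaw": 3.3},{"translation": [0,0,0.15],"delta_rot": [0,0,0],"jaw": 3.3}]'

```text
time: 29.85
tool_pos: [0.5582, -0.1192, 0.0386]
tool_rot: [0.0, 1.0, 0.0, 0.0]
contact_force: [-1.9, 0.5, 5.7]
gripper_width: 0.451
grasp_force: 60.8
```

Contact is felt, so I'll release and rise.

Emit:
send_rows --steps '[{"translation": [0,0,0],"delta_rot": [0,0,0],"jaw": 4.2},{"translation": [0,0,0],"delta_rot": [0,0,0],"jaw": 5.0},{"translation": [0,0,0],"delta_rot": [0,0,0],"jaw": 6.0},{"translation": [0,0,0],"delta_rot": [0,0,0],"jaw": 6.5},{"translation": [0,0,0],"delta_rot": [0,0,0],"jaw": 6.5},{"translation": [0,0,-3],"delta_rot": [0,0,0],"jaw": 6.5},{"translation": [0,0,-7.5],"delta_rot": [0,0,0],"jaw": 6.5},{"translation": [0,0,-12.3],"delta_rot": [0,0,0],"jaw": 7.5}]'

```text
time: 30.65
tool_pos: [0.5567, -0.1186, 0.1607]
tool_rot: [-0.001, 1.0, -0.0, -0.002]
contact_force: [1.3, -0.6, 0.0]
gripper_width: 0.873
grasp_force: 0.0
```

Emit:
send_rows --steps '[{"translation": [0,-3,-2],"delta_rot": [0,0,0],"jaw": 8.0},{"translation": [0,-7,-5],"delta_rot": [0,0,0],"jaw": 8.0},{"translation": [0,-11,-7],"delta_rot": [0,0,0],"jaw": 8.0},{"translation": [0,-15,-8],"delta_rot": [0,0,0],"jaw": 8.0},{"translation": [0,-19,-8],"delta_rot": [0,0,0],"jaw": 8.0},{"translation": [0,-22,-8],"delta_rot": [0,0,0],"jaw": 8.0},{"translation": [0,-22,-8],"delta_rot": [0,0,0],"jaw": 8.0},{"translation": [0,-22,-8],"delta_rot": [0,0,0],"jaw": 8.0}]'

```text
time: 31.45
tool_pos: [0.5576, 0.1014, 0.2406]
tool_rot: [0.0, 1.0, 0.001, -0.0]
contact_force: [-0.6, -0.6, -0.3]
gripper_width: 0.933
grasp_force: 0.0
```

```bash
python3 - <<'E'
from h import *
for n in("top","side"):
    f=grab_frame(n); cv2.imwrite(f"pics/{n}9.png",f["pixels"]); np.save(f"{n}9.npy",cloud(f))
t=cv2.resize(cv2.imread("pics/top9.png")[130:270,220:430],(400,267)); s=cv2.resize(cv2.imread("pics/side9.png")[110:250,210:420],(400,267))
cv2.imwrite("pics/both9.png",cv2.resize(np.hstack([t,s]),(800,267)))
E
```

```text
(no output)
```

View pics/both9.png

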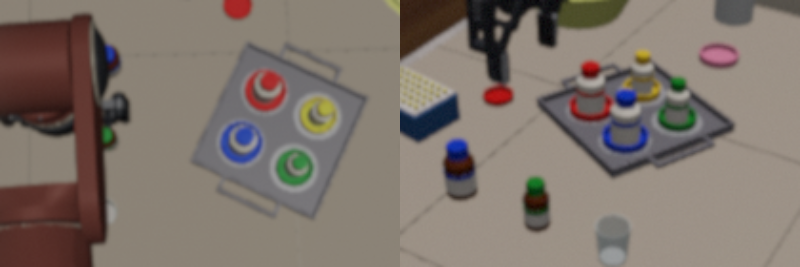

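All four white bottles stand upright in their own holders: red (590,90), yellow (643,75), blue (626,120) and green (677,105). Both ambers, at (459,168) and (536,203), are untouched, and the arm is clear.

```bash
python3 -c "
from plant import *
print(job_done())"
```

```text
the job is handed in; nothing more can be done
None
```

All four white bottles stand upright in the holders of their own cap colour and the two amber bottles were left where they stood; the job was handed in at about 32 s of the 115 s allowed.

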